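# Reset the grain analyser under its push-latch flap

## Task

Reset the grain analyser: press its blue service flap in and let go so that it springs open, press the green button beneath it all the way down, then press the flap shut until it latches level with the top again, and leave it closed. Use closed fingertips only and pick nothing up; do not press the red button, and leave the cup, puck, jars, bottle and beaker where they stand.

Things in the scene. Friction and masses are not known exactly. Their poses are not given: they have to be found in the camera images.
- analyser: low white analyser with blue side bands, 300 mm (its x) by 260 mm (its y), 110 mm high, fixed to the bench; origin at the centre of its underside, its front (display) faces its -x, away from the robot. Its flat top has a well, 134 (x) by 154 mm (y), 47 mm deep, centred on the origin and covered by the blue flap; the two buttons stand on the well's floor
- flap (a joint): angle of the blue flap, rad: 0 latched, -0.053 pressed in to its stop, 1.2 open. Push-push latch: pressed from 0 to the stop (5 mm at the mark, 1 to 2 N, then hard) and let go, it springs up to 1.2 in about 1 s and stays there; pushed down (1 to 2 N) to the stop and let go, it latches at 0. A press ending above -0.04 changes nothing: it stays latched or springs open again
- flap_hinge (a point): middle of the flap's hinge line, at the analyser's top (110 mm above the bench), 65 mm behind (analyser's +x of) the origin; the hinge runs along the analyser's y, so the flap opens upward like a lid hinged on the side nearer the robot
- flap_edge (a point): middle of the flap's free front edge, on its upper face, 130 mm from the hinge; the flap is a blue plate 130 mm by 150 mm wide, 6 mm thick. Fully open, this edge stands 121 mm above the analyser's top and 47 mm from the hinge line towards the analyser front (its -x)
- flap_mark (a point): centre of the pale round press mark (34 mm across) on the flap's upper face, 100 mm from the hinge, 30 mm from the free edge, midway across
- green_button (a joint): travel of the green button, m: 0 up, 0.006 fully down; a spring needing 4 N for the full travel returns it when let go
- green_button_top (a point): centre of the top of the green button (32 mm across, in a grey collar 48 mm across); 25 mm below the analyser's top when up, moves straight down when pressed. It lies about 98 mm from the hinge line towards the analyser front (its -x) and 36 mm to one side of the middle; left or right changes from start to start
- red_button (a joint): travel of the red button, m: 0 up, 0.006 fully down; not to be pressed
- red_button_top (a point): centre of the top of the red button, of the same size and height, on the other side of the well, 72 mm from the green one
- sample_cup: round aluminium sample cup, 64 mm across, 24 mm high, standing on the analyser's rear deck, behind the flap's hinge; origin at the centre of its underside; loose, to be left alone
- check_puck: round white ceramic check puck, 44 mm across, 16 mm high, standing on the analyser's front deck; origin at the centre of its underside; loose, to be left alone
- spray_bottle: red bottle with white cap, 64 mm across, 190 mm high, standing on the bench; origin under its centre; loose, to be left alone
- amber_jar: amber jar with black lid, 60 mm across, 85 mm high, on the bench; origin under its centre; loose, to be left alone
- clear_jar: white jar with blue lid, 60 mm across, 85 mm high, on the bench; origin under its centre; loose, to be left alone
- beaker: empty clear beaker, 68 mm across, 80 mm high, on the bench; origin under its centre; loose, to be left alone

How it is judged:
On the way, in this order (a step that is already met when the one before it is completed fails the run):
1. the flap has sprung open (beyond 1.0 rad) (value of joint flap above 1 rad), for 0.1 s.
2. the green button is pressed down (beyond 4.5 mm of its 6 mm) with the flap open (value of joint green_button above 0.0045 m and value of joint flap above 0.6 rad), for 0.05 s.
At the end, for the whole second after the job is handed in: the flap is latched level with the top by itself (within 0.02 rad of 0, at rest), both buttons are up again (within 2 mm), and every loose thing is within 20 mm of where it stood (value of joint flap between -0.02 and 0.02 rad and velocity of joint flap between -0.05 and 0.05 rad/s and value of joint each of green_button, red_button below 0.002 m and distance of each of sample_cup, check_puck, spray_bottle, amber_jar, clear_jar, beaker from where it was at the start of the episode below 0.02 m); the robot touches nothing.
It fails at once if the red button is pressed (more than 3 mm) (value of joint red_button above 0.003 m).
It fails at once if a bystander is pushed, lifted or carried more than 20 mm from its place (distance of any of sample_cup, check_puck, spray_bottle, amber_jar, clear_jar, beaker from where it was at the start of the episode above 0.02 m).
It also fails if it takes over 51 s, if anything falls off the work surface, if the arm or the gripper's body presses on something with over 40 N, if the wrist force passes 120 N, or if a joint passes its speed limit or range.

## Robot

A 6-joint arm with a two-finger parallel gripper is mounted at the origin on the work surface. World frame = base frame: x ahead of the robot, y to its left, z up, the work surface at z = 0. Lengths are in m, angles in rad, forces in N, time in s.
With the tool pointing down it reaches from about 0.325 to 0.85 m from the base axis. Payload 15.5 kg.
Tool frame: the origin (TCP) lies between the finger pads; the fingertips stand 11 mm ahead of it and the grasp point (between the pads) lies 8 mm behind it; z points along the fingers, y is the line along which they close (so a half turn about z gives the same grasp; the last joint's range is limited). The gripper opens to 91 mm and grips with 3 to 60 N. Pads are 32 mm wide; open, the fingers measure 118 mm over their backs; the gripper's body (76 mm by 178 mm) begins 60 mm behind the grasp point.
Start: joints at [-1.331, 0.494, 1.345, -0, 1.302, -0.096], TCP at [0.206, -0.59, 0.203] pointing down, gripper open.
Joint ranges: [-2.91, 2.91], [-0.82, 2.16], [0.22, 2.67], [-1.22, 4.37], [0.12, 2.79], [-3.08, 3.08]. Speed limits (rad/s): [1.89, 1.89, 2.57, 3.01, 3.01, 3.01].

## Interface

Orientations are given as a unit quaternion [w, x, y, z].
In Python, from workcell import readout, imaging, bot gives the robot as it stands. The module is installed in compiled form; this text tells all that it offers.
- The arm moves only by the shell command python3 -m inch 'ROWS' [FORCE]. ROWS is JSON, a list of rows, each an object with "grip": the opening, from 0 (shut) to 1 (fully open); "dp": the shift along the tool's x, y, z scaled (see below), a list of three; "twist": the turn about the tool's z scaled (see below). A call has 1 to 20 rows; each row shifts and turns the commanded pose from where the row before left it, along the tool's axes as they then stand; what a row does not reach is not made up. The controller multiplies each number of a shift by 100 mm and each number of a turn by 360 degrees. A row lasts 1/12 s, in which the tool goes at most 41.7 mm and 7.16 degrees, less where a joint would pass 70% of its speed; a pose out of reach is approached as far as the arm can. A call with a number of a shift or a turn outside -1 to 1 is refused whole. A call with a gripper value outside its range is refused whole. The fingers move at their own pace and stop on an object; FORCE is the grip in N (left out, the last holds). Time passes only in rows, so rows that do not move let the fingers close. It gives the time, the measured TCP pose, the force, the opening and the grip force at its end, in the units of the state.
- readout.state(): the state, without advancing time (a new reading comes with each control period).
- imaging.read_camera(name): name is "scene" or "side" or "wrist"; returns (picture, depth): 420x560x3 uint8, blue, green, red; 420x560 float32, m along the optical axis (not along the pixel's ray), 0 where there is no reading.
- imaging.camera_info(name): a dict with "camera_matrix" (3x3 intrinsics, pixels), "R" (3x3) and "t" (3): a world point X has camera coordinates R X + t. Camera axes: x right, y down, z forward; pixel columns grow to the right and rows downward; lengths in m; the calibration is good to about 2 mm. A picture is of the moment at which its call begins: read the wrist's pose just before it. camera_info takes no time and is no camera call; for the wrist camera it gives the pose at the moment of the call.
- bot.hand_in(): hands the job in; it is judged then, once.
Trained networks look in the newest picture that a camera, given by its name, has taken for a name from the list of things; names that differ only in an ending like _2 or _b are one class to them, and where a whole thing is asked for, a point or a joint stands for the part that bears it (a point fixed in the world has none). Each returns a list of dicts, best first, with "score" (0 to 1); they miss things now and then, are a little off and sometimes report something else, mostly with a low value. They report only what shows in the picture. A call takes as long as a camera call.
- imaging.spot_in(camera, name): "at" ([x, y, z] in m, in world coordinates, good to about 4 mm: the middle of the surface that is visible of it).
- imaging.trace(camera, name): "pixels" (420x560 bool, what is visible of it).
- imaging.landmark_of(camera, name): "at" ([x, y, z] in m, in world coordinates, good to about 4 mm: a listed point, or the origin of a listed thing).
The state is a dict: "clock": time; "joint_positions": joint angles; "qvel": joint speeds; "tau": joint torques, N m; "position": TCP position; "orientation": TCP orientation; "contact_force": force on the tool from outside, world axes, zero at the start; "torque": the same for the moment, N m; "gripper_width": finger opening in m; "grasp_force": force on a finger pad.
Only numpy, scipy, OpenCV 4.12 (cv2) and the standard library are available. Lean on these libraries where they do the work, as an engineer would, in place of code of your own. Each camera call takes 0.05 s, during which the arm holds its last target. There are 200 camera calls.

## Working session

There is one attempt and no reset: what is moved stays moved. The work goes in short steps, Python scripts to look and compute and a shell command to move; the robot and the scene stay as the last step left them, time stands still between calls to the robot, and variables do not carry over. Pictures are saved under pics/ and viewed, at most 10 in all, crops included, and the job is handed in when it is done.

```bash
mkdir -p pics; python3 - <<'E'
from workcell import readout, imaging
import cv2, numpy as np
s=readout.state(); print(s['clock'],s['position'],s['orientation'],s['gripper_width'],s['contact_force'])
a=[]
for c in ("scene","side"):
    p,d=imaging.read_camera(c); a.append(p)
    for n in ("analyser","flap_hinge","flap_edge","flap_mark","sample_cup","check_puck","spray_bottle","amber_jar","clear_jar","beaker"):
        r=imaging.landmark_of(c,n)[:2]
        print(c,n,[(round(q['score'],2),np.round(q['at'],3).tolist()) for q in r])
cv2.imwrite("pics/a.png",cv2.resize(np.vstack(a),(400*1,600)))
cv2.imwrite("pics/scene.png",a[0])
E
```

```text
0.0 [ 0.20584869 -0.5897275   0.20236877] [-5.80877770e-04  9.85941625e-01  1.67089115e-01 -3.81145420e-05] 0.09147410161941805 [ 0.46637938 -0.43083184  0.53146568]
scene analyser [(0.71, [0.514, -0.012, -0.002])]
scene flap_hinge [(0.93, [0.449, -0.01, 0.111])]
scene flap_edge [(0.91, [0.578, -0.008, 0.109])]
scene flap_mark [(0.68, [0.554, -0.01, 0.11])]
scene sample_cup [(0.8, [0.405, 0.083, 0.108])]
scene check_puck [(0.55, [0.629, 0.068, 0.114])]
scene spray_bottle [(0.86, [0.607, 0.425, -0.002])]
scene amber_jar [(0.65, [0.615, -0.379, -0.0])]
scene clear_jar [(0.82, [0.461, -0.395, 0.001])]
scene beaker [(0.55, [0.41, 0.403, -0.001])]
side analyser [(0.86, [0.512, -0.01, 0.005])]
side flap_hinge [(0.72, [0.449, -0.007, 0.11]), (0.37, [0.458, -0.395, 0.005])]
side flap_edge [(0.87, [0.58, -0.007, 0.109])]
side flap_mark []
side sample_cup [(0.67, [0.549, -0.01, 0.108]), (0.63, [0.402, 0.082, 0.112])]
side check_puck [(0.66, [0.627, 0.068, 0.111])]
side spray_bottle [(0.65, [0.608, 0.431, 0.003])]
side amber_jar [(0.63, [0.612, -0.377, -0.0])]
side clear_jar [(0.72, [0.457, -0.396, 0.001])]
side beaker [(0.85, [0.415, 0.402, 0.0])]
```

View pics/scene.png

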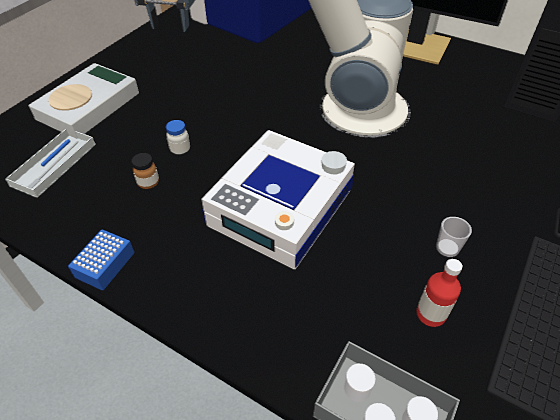

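The scene picture shows the analyser (centre about 280,195) with its blue flap and press mark at (273,189). The cup is at (334,161) and the puck at (285,219). The networks' positions agree: the hinge is near x=0.449, the flap opens away from the robot, and yaw is about 180°. I'll close the fingers, align the tool with the world axes and lift.

```bash
python3 -m inch '[{"grip":0,"dp":[0,0,0],"twist":0.0178},{"grip":0,"dp":[0,0,0],"twist":0.0178},{"grip":0,"dp":[0,0,0],"twist":0.0178},{"grip":0,"dp":[0,0,-0.3],"twist":0},{"grip":0,"dp":[0,0,-0.3],"twist":0},{"grip":0,"dp":[0,0,0],"twist":0},{"grip":0,"dp":[0,0,0],"twist":0}]' 10
```

```text
clock: 1.68
position: [0.2062, -0.591, 0.2646]
orientation: [0.002, 1.0, 0.0, 0.0]
contact_force: [-0.8, 1.0, -0.7]
gripper_width: 0.0474
grasp_force: 0.0
```

```bash
python3 -m inch '[{"grip":0,"dp":[0.1,-0.15,0],"twist":0},{"grip":0,"dp":[0.19,-0.32,0],"twist":0},{"grip":0,"dp":[0.19,-0.32,0],"twist":0},{"grip":0,"dp":[0.19,-0.32,0],"twist":0},{"grip":0,"dp":[0.19,-0.32,0],"twist":0},{"grip":0,"dp":[0.19,-0.32,0],"twist":0},{"grip":0,"dp":[0.19,-0.32,0],"twist":0},{"grip":0,"dp":[0.19,-0.32,0],"twist":0},{"grip":0,"dp":[0.19,-0.32,0],"twist":0},{"grip":0,"dp":[0.19,-0.32,0],"twist":0},{"grip":0,"dp":[0.19,-0.32,0],"twist":0},{"grip":0,"dp":[0.19,-0.32,0],"twist":0},{"grip":0,"dp":[0.19,-0.32,0],"twist":0},{"grip":0,"dp":[0.19,-0.32,0],"twist":0},{"grip":0,"dp":[0.19,-0.32,0],"twist":0},{"grip":0,"dp":[0.19,-0.32,0],"twist":0},{"grip":0,"dp":[0.19,-0.32,0],"twist":0},{"grip":0,"dp":[0.19,-0.32,0],"twist":0},{"grip":0,"dp":[0.1,-0.22,0],"twist":0},{"grip":0,"dp":[0,0,0],"twist":0}]' 10
python3 - <<'E'
from workcell import readout, imaging
import cv2, numpy as np
s=readout.state(); print(s['clock'],s['position'],s['contact_force'],s['gripper_width'])
p,d=imaging.read_camera("wrist")
for n in ("flap_mark","flap_edge","flap_hinge"):
    print(n,[(round(q['score'],2),np.round(q['at'],3).tolist()) for q in imaging.landmark_of("wrist",n)[:2]])
cv2.imwrite("pics/w1.png",p)
E
```

```text
clock: 3.35
position: [0.5498, -0.0051, 0.2616]
orientation: [-0.001, 1.0, 0.002, -0.001]
contact_force: [-0.5, 0.8, -1.0]
gripper_width: 0.0007
grasp_force: 0.0
3.35 [ 0.5498057  -0.00506793  0.26161219] [-0.4913044   0.77835716 -0.99071956] 0.0007214801984323697
flap_mark [(0.94, [0.549, -0.011, 0.111])]
flap_edge [(0.94, [0.578, -0.008, 0.109])]
flap_hinge [(0.93, [0.447, -0.01, 0.108])]
```

View pics/w1.png

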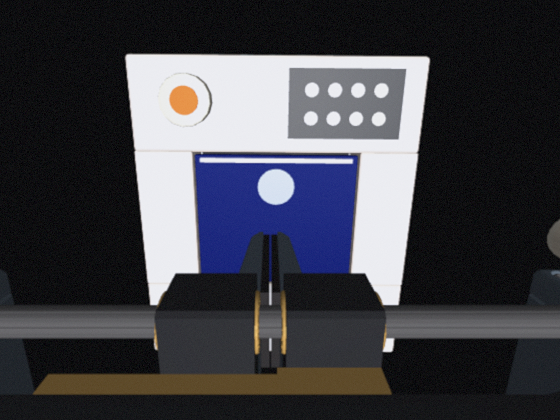

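The wrist view shows the press mark at (276,187), the closed fingers right over the flap, and the puck (184,100) clear of the fingers. I'll go down to just above the mark.

```bash
python3 -m inch '[{"grip":0,"dp":[0,0.04,0.2],"twist":0},{"grip":0,"dp":[0,0,0.3],"twist":0},{"grip":0,"dp":[0,0,0.3],"twist":0},{"grip":0,"dp":[0,0,0.25],"twist":0},{"grip":0,"dp":[0,0,0.2],"twist":0},{"grip":0,"dp":[0,0,0.1],"twist":0},{"grip":0,"dp":[0,0,0],"twist":0},{"grip":0,"dp":[0,0,0],"twist":0}]'
python3 -m inch '[{"grip":0,"dp":[0,0,0.02],"twist":0},{"grip":0,"dp":[0,0,0.02],"twist":0},{"grip":0,"dp":[0,0,0.01],"twist":0},{"grip":0,"dp":[0,0,0],"twist":0}]'
```

```text
clock: 4.22
position: [0.5488, -0.0136, 0.1283]
orientation: [0.0, 1.0, -0.0, -0.0]
contact_force: [-0.0, 1.1, 0.4]
gripper_width: 0.0002
grasp_force: 0.0
clock: 4.55
position: [0.549, -0.013, 0.1233]
orientation: [0.0, 1.0, 0.0, 0.0]
contact_force: [-1.1, 0.8, -0.7]
gripper_width: 0.0004
grasp_force: 0.0
```

```bash
python3 -m inch '[{"grip":0,"dp":[0,-0.03,0.02],"twist":0},{"grip":0,"dp":[0,0,0.02],"twist":0},{"grip":0,"dp":[0,0,0.02],"twist":0},{"grip":0,"dp":[0,0,0],"twist":0}]'
python3 -m inch '[{"grip":0,"dp":[0,0,0.01],"twist":0},{"grip":0,"dp":[0,0,0],"twist":0}]'
python3 -m inch '[{"grip":0,"dp":[0,0,0.01],"twist":0},{"grip":0,"dp":[0,0,0],"twist":0}]'
```

```text
clock: 4.88
position: [0.5485, -0.0099, 0.1165]
orientation: [-0.0, 1.0, 0.0, -0.0]
contact_force: [-0.4, 0.4, 0.0]
gripper_width: 0.0001
grasp_force: 0.0
clock: 5.05
position: [0.5487, -0.01, 0.1157]
orientation: [-0.0, 1.0, 0.0, -0.0]
contact_force: [-0.4, 0.8, -1.0]
gripper_width: 0.0002
grasp_force: 0.0
clock: 5.22
position: [0.5487, -0.01, 0.1148]
orientation: [-0.0, 1.0, 0.0, -0.0]
contact_force: [0.4, -0.7, 0.2]
gripper_width: 0.0004
grasp_force: 0.0
```

```bash
python3 -m inch '[{"grip":0,"dp":[0,0,0.01],"twist":0},{"grip":0,"dp":[0,0,0],"twist":0}]'
python3 -m inch '[{"grip":0,"dp":[0,0,0.01],"twist":0},{"grip":0,"dp":[0,0,0],"twist":0}]'
python3 - <<'E'
from workcell import imaging
import cv2
p,d=imaging.read_camera("side"); cv2.imwrite("pics/s1.png",p)
E
```

```text
clock: 5.38
position: [0.5487, -0.01, 0.1138]
orientation: [-0.0, 1.0, 0.0, -0.0]
contact_force: [-0.0, -0.2, 0.3]
gripper_width: 0.0
grasp_force: 0.0
clock: 5.55
position: [0.5487, -0.01, 0.1128]
orientation: [-0.0, 1.0, 0.0, -0.0]
contact_force: [1.4, -0.5, -0.0]
gripper_width: 0.0003
grasp_force: 0.0
```

View pics/s1.png

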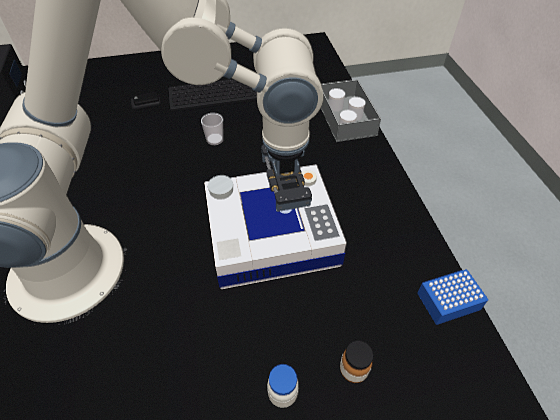

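The side view shows the fingertips over the mark (285,210), still a little above the flap. There's no force yet, so I'll keep going down.

```bash
for i in 1; do :; done; python3 -m inch '[{"grip":0,"dp":[0,0,0.01],"twist":0},{"grip":0,"dp":[0,0,0.01],"twist":0},{"grip":0,"dp":[0,0,0],"twist":0}]'
python3 -m inch '[{"grip":0,"dp":[0,0,0.01],"twist":0},{"grip":0,"dp":[0,0,0.01],"twist":0},{"grip":0,"dp":[0,0,0],"twist":0}]'
python3 - <<'E'
from workcell import imaging,readout
import numpy as np
p,d=imaging.read_camera("side")
print(readout.state()['contact_force'])
for n in ("flap_edge",): print([(round(q['score'],2),np.round(q['at'],3).tolist()) for q in imaging.landmark_of("side",n)[:2]])
E
```

```text
clock: 5.85
position: [0.5487, -0.01, 0.1107]
orientation: [-0.0, 1.0, 0.0, -0.0]
contact_force: [1.1, -0.1, 0.6]
gripper_width: 0.0006
grasp_force: 0.0
clock: 6.1
position: [0.5487, -0.01, 0.1087]
orientation: [-0.0, 1.0, 0.0, -0.0]
contact_force: [-0.3, -0.3, -0.1]
gripper_width: 0.0007
grasp_force: 0.0
[ 0.95299287 -0.36522539  0.97259252]
[(0.74, [0.581, -0.006, 0.107])]
```

```bash
cat > h.py <<'E'
from workcell import imaging,readout
import numpy as np
def cloud(c):
    p,d=imaging.read_camera(c); i=imaging.camera_info(c)
    K=np.array(i['camera_matrix']);R=np.array(i['R']);t=np.array(i['t'])
    v,u=np.mgrid[:420,:560]; P=np.stack([(u-K[0,2])/K[0,0]*d,(v-K[1,2])/K[1,1]*d,d],-1)
    return p,d,(P-t)@R
E
python3 - <<'E'
from h import *
for c in ("side","scene"):
    p,d,X=cloud(c)
    blue=(p[...,0].astype(int)>p[...,2]+50)&(d>0)&(X[...,2]>.08)&(X[...,2]<.25)&(abs(X[...,1]+.009)<.08)&(X[...,0]>.44)&(X[...,0]<.59)
    for a in np.arange(.45,.585,.02):
        m=blue&(abs(X[...,0]-a)<.01)
        if m.any(): print(c,round(a,2),m.sum(),np.median(X[m][:,2]).round(4))
    w=(p.min(-1)>150)&(d>0)&(abs(X[...,2]-.11)<.01)&(abs(X[...,0]-.51)<.14); print('white',np.median(X[w][:,2]))
    # dark finger points
    f=(p.max(-1)<70)&(d>0)&(abs(X[...,0]-.549)<.03)&(abs(X[...,1]+.01)<.03)&(X[...,2]>.09)
    if f.any(): print('finger low z',np.percentile(X[f][:,2],[0,2,5,20]))
print(readout.state()['position'],readout.state()['contact_force'])
E
```

```text
side 0.45 368 0.1103
side 0.47 417 0.11
side 0.49 412 0.1103
side 0.51 411 0.1104
side 0.53 270 0.1103
side 0.55 174 0.1105
side 0.57 141 0.1102
white 0.11018195494520396
finger low z [0.198498   0.2042928  0.20766318 0.22181079]
scene 0.45 85 0.1113
scene 0.47 123 0.1113
scene 0.49 120 0.1118
scene 0.51 223 0.1116
scene 0.53 288 0.1115
scene 0.55 321 0.1116
scene 0.57 364 0.1116
white 0.11142762473543241
finger low z [0.10536759 0.10718629 0.12384395 0.14811359]
[ 0.54878867 -0.00999384  0.10894728] [-0.30510193  0.57032412  0.58809401]
```

```bash
python3 - <<'E'
from h import *
import cv2
p,_=imaging.read_camera("scene"); q,_=imaging.read_camera("wrist"); r,_=imaging.read_camera("side")
a=cv2.resize(p[120:260,200:360],(457,400)); b=cv2.resize(r[140:260,200:340],(343,294))
o=np.zeros((400,800,3),np.uint8); o[:,:457]=a; o[:294,457:]=b
cv2.imwrite("pics/c1.png",o)
E
```

```text
(no output)
```

View pics/c1.png

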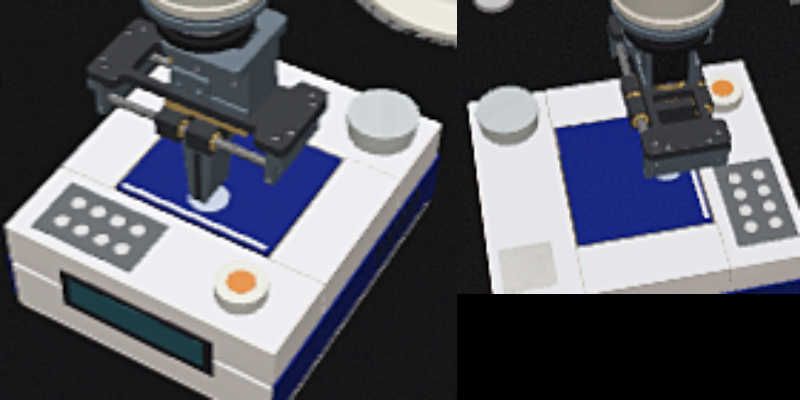

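The crop shows the fingertips at the mark, touching or just above it (204,198 in the left panel), and the flap is still level. So the reported z is about 12 mm lower than the tips really are. I'll keep pressing in small steps.

```bash
python3 -m inch '[{"grip":0,"dp":[0,0,0.02],"twist":0},{"grip":0,"dp":[0,0,0],"twist":0}]'
python3 -m inch '[{"grip":0,"dp":[0,0,0.02],"twist":0},{"grip":0,"dp":[0,0,0],"twist":0}]'
python3 - <<'E'
from h import *
p,d,X=cloud("side")
blue=(p[...,0].astype(int)>p[...,2]+50)&(d>0)&(X[...,2]>.08)&(X[...,2]<.25)&(abs(X[...,1]+.009)<.08)&(X[...,0]>.44)&(X[...,0]<.59)
Q=X[blue]; print(np.polyfit(Q[:,0]-.449,Q[:,2],1))
p,d,X=cloud("scene")
f=(p.max(-1)<90)&(d>0)&(abs(X[...,0]-.549)<.03)&(abs(X[...,1]+.01)<.03)&(X[...,2]>.09)
Q=X[f]; Q=Q[Q[:,2].argsort()][:40]; print(Q[::5].round(4))
E
```

```text
clock: 6.62
position: [0.5487, -0.01, 0.1066]
orientation: [-0.0, 1.0, 0.0, -0.0]
contact_force: [0.2, 0.6, 0.0]
gripper_width: 0.0001
grasp_force: 0.0
clock: 6.78
position: [0.5486, -0.01, 0.1046]
orientation: [-0.0, 1.0, 0.0, -0.0]
contact_force: [0.2, 0.8, 0.1]
gripper_width: 0.0003
grasp_force: 0.0
[0.00272316 0.11031468]
[[ 0.5759 -0.0277  0.1046]
 [ 0.5783  0.0049  0.1073]
 [ 0.5783  0.0188  0.1081]
 [ 0.5635 -0.0124  0.1191]
 [ 0.5642 -0.0119  0.1235]
 [ 0.564  -0.0147  0.1252]
 [ 0.5643 -0.0173  0.1275]
 [ 0.5656 -0.0025  0.1298]]
```

```bash
python3 -m inch '[{"grip":0,"dp":[0,0,0.02],"twist":0},{"grip":0,"dp":[0,0,0.01],"twist":0},{"grip":0,"dp":[0,0,0],"twist":0}]'|grep -E "posi|force"
python3 -m inch '[{"grip":0,"dp":[0,0,0.02],"twist":0},{"grip":0,"dp":[0,0,0],"twist":0}]'|grep -E "posi|force"
python3 - <<'E'
from h import *
p,d,X=cloud("side")
blue=(p[...,0].astype(int)>p[...,2]+50)&(d>0)&(X[...,2]>.08)&(X[...,2]<.25)&(abs(X[...,1]+.009)<.08)&(X[...,0]>.44)&(X[...,0]<.59)
Q=X[blue]; print(np.polyfit(Q[:,0]-.449,Q[:,2],1))
E
```

```text
position: [0.5486, -0.01, 0.1016]
contact_force: [0.2, -0.4, -0.4]
grasp_force: 0.0
position: [0.5487, -0.01, 0.0996]
contact_force: [-0.1, 0.1, 0.0]
grasp_force: 0.0
[0.00991024 0.11035118]
```

```bash
python3 -m inch '[{"grip":0,"dp":[0,0,0.02],"twist":0},{"grip":0,"dp":[0,0,0],"twist":0}]'|grep -E "posi|force"
python3 -m inch '[{"grip":0,"dp":[0,0,0.02],"twist":0},{"grip":0,"dp":[0,0,0],"twist":0}]'|grep -E "posi|force"
python3 - <<'E'
from h import *
import cv2
p,d,X=cloud("side")
blue=(p[...,0].astype(int)>p[...,2]+50)&(d>0)&(X[...,2]>.08)&(X[...,2]<.25)&(abs(X[...,1]+.009)<.08)&(X[...,0]>.44)&(X[...,0]<.59)
Q=X[blue]; print(np.polyfit(Q[:,0]-.449,Q[:,2],1))
r=p
p,_=imaging.read_camera("scene")
a=cv2.resize(p[120:260,200:360],(457,400)); b=cv2.resize(r[140:260,200:340],(343,294))
o=np.zeros((400,800,3),np.uint8); o[:,:457]=a; o[:294,457:]=b
cv2.imwrite("pics/c2.png",o)
E
```

```text
position: [0.5488, -0.01, 0.0977]
contact_force: [0.1, 0.2, 0.5]
grasp_force: 0.7
position: [0.5488, -0.01, 0.0957]
contact_force: [0.9, 0.6, 2.3]
grasp_force: 0.7
[-0.02523567  0.10981279]
```

View pics/c2.png

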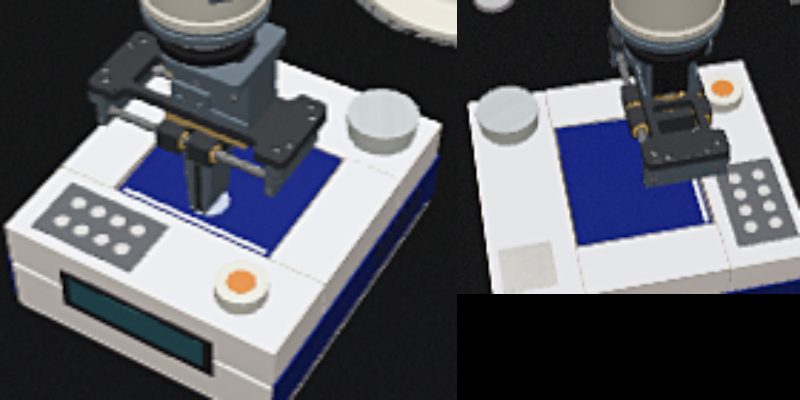

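Contact has been made: 2.3 N, and the flap is tilted by about -0.025 rad. So when shut, the tips sit about 12 mm above the reported TCP. I'll press on to the stop.

```bash
python3 -m inch '[{"grip":0,"dp":[0,0,0.02],"twist":0},{"grip":0,"dp":[0,0,0],"twist":0}]'|grep -E "posi|force"
python3 -m inch '[{"grip":0,"dp":[0,0,0.01],"twist":0},{"grip":0,"dp":[0,0,0],"twist":0}]'|grep -E "posi|force"
python3 -m inch '[{"grip":0,"dp":[0,0,0.01],"twist":0},{"grip":0,"dp":[0,0,0],"twist":0}]'|grep -E "posi|force"
```

```text
position: [0.5489, -0.01, 0.0943]
contact_force: [-3.0, 0.6, 15.3]
grasp_force: 7.4
position: [0.549, -0.01, 0.0941]
contact_force: [-6.2, 0.3, 26.3]
grasp_force: 13.4
position: [0.549, -0.01, 0.0937]
contact_force: [-10.1, 0.8, 41.5]
grasp_force: 20.3
```

The stop has been reached (41 N on the wrist). Now I'll let go, moving up quickly ahead of the flap.

```bash
python3 -m inch '[{"grip":0,"dp":[0,0,-0.2],"twist":0},{"grip":0,"dp":[0,0,-0.4],"twist":0},{"grip":0,"dp":[0,0,-0.4],"twist":0},{"grip":0,"dp":[0,0,-0.4],"twist":0},{"grip":0,"dp":[0,0,-0.3],"twist":0},{"grip":0,"dp":[0,0,0],"twist":0},{"grip":0,"dp":[0,0,0],"twist":0},{"grip":0,"dp":[0,0,0],"twist":0},{"grip":0,"dp":[0,0,0],"twist":0},{"grip":0,"dp":[0,0,0],"twist":0},{"grip":0,"dp":[0,0,0],"twist":0},{"grip":0,"dp":[0,0,0],"twist":0},{"grip":0,"dp":[0,0,0],"twist":0},{"grip":0,"dp":[0,0,0],"twist":0}]'|grep -E "clock|posi|force"
python3 - <<'E'
from h import *
import cv2
ps=[]
for c in ("scene","side","wrist"):
    p,_=imaging.read_camera(c); ps.append(p)
    for n in ("flap_edge","green_button_top","red_button_top"):
        print(c,n,[(round(q['score'],2),np.round(q['at'],3).tolist()) for q in imaging.landmark_of(c,n)[:2]])
o=np.zeros((400,800,3),np.uint8); o[:,:400]=cv2.resize(ps[0][100:260,200:360],(400,400)); o[:300,400:]=cv2.resize(ps[2],(400,300))
cv2.imwrite("pics/d.png",o)
E
```

```text
clock: 9.45
position: [0.5487, -0.01, 0.2617]
contact_force: [-0.3, 0.1, 0.1]
grasp_force: 0.0
scene flap_edge [(0.75, [0.497, -0.01, 0.229])]
scene green_button_top [(0.56, [0.632, 0.07, 0.111]), (0.46, [0.547, -0.045, 0.08])]
scene red_button_top []
side flap_edge [(0.96, [0.499, -0.008, 0.231])]
side green_button_top [(0.55, [0.547, -0.046, 0.087]), (0.47, [0.496, -0.01, 0.233])]
side red_button_top [(0.4, [0.548, 0.032, 0.084])]
wrist flap_edge [(0.51, [0.498, -0.004, 0.232]), (0.27, [0.546, 0.028, 0.087])]
wrist green_button_top [(0.93, [0.549, -0.044, 0.086])]
wrist red_button_top [(0.56, [0.548, 0.027, 0.087]), (0.49, [0.628, 0.063, 0.11])]
```

View pics/d.png

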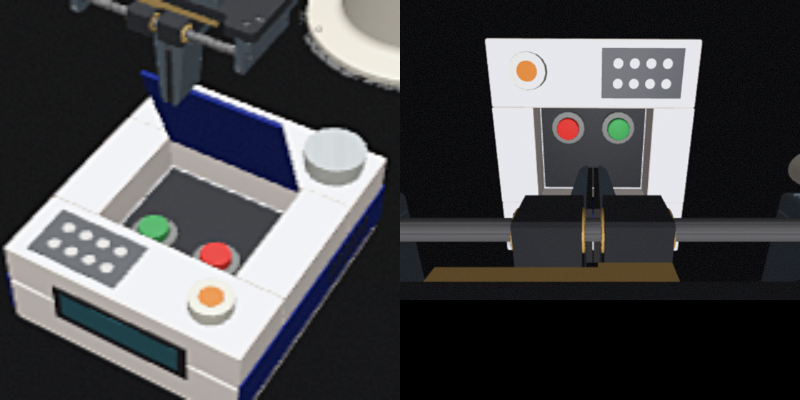

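The flap is open. In the wrist view the green button is at (618,128) in the composite, which is world y≈-0.045, and the red one is at (567,128), y≈+0.028. I'll go over the green button, slightly forward of its centre so the hand clears the flap.

```bash
python3 -m inch '[{"grip":0,"dp":[0.06,0.15,0],"twist":0},{"grip":0,"dp":[0,0.2,0],"twist":0},{"grip":0,"dp":[0,0,0.2],"twist":0},{"grip":0,"dp":[0,0,0.4],"twist":0},{"grip":0,"dp":[0,0,0.4],"twist":0},{"grip":0,"dp":[0,0,0.4],"twist":0},{"grip":0,"dp":[0,0,0.2],"twist":0},{"grip":0,"dp":[0,0,0.1],"twist":0},{"grip":0,"dp":[0,0,0.06],"twist":0},{"grip":0,"dp":[0,0,0],"twist":0},{"grip":0,"dp":[0,0,0],"twist":0}]'|grep -E "clock|posi|force"
python3 -m inch '[{"grip":0,"dp":[0,0,0.03],"twist":0},{"grip":0,"dp":[0,0,0.03],"twist":0},{"grip":0,"dp":[0,0,0],"twist":0}]'|grep -E "clock|posi|force"
```

```text
clock: 10.97
position: [0.5557, -0.0451, 0.0871]
contact_force: [0.0, 0.3, 0.4]
grasp_force: 0.0
clock: 11.22
position: [0.555, -0.045, 0.0802]
contact_force: [-0.0, 0.2, -0.4]
grasp_force: 0.0
```

```bash
python3 -m inch '[{"grip":0,"dp":[0,0,0.03],"twist":0},{"grip":0,"dp":[0,0,0.03],"twist":0},{"grip":0,"dp":[0,0,0.02],"twist":0},{"grip":0,"dp":[0,0,0],"twist":0}]'|grep -E "clock|posi|force"
python3 -m inch '[{"grip":0,"dp":[0,0,0.02],"twist":0},{"grip":0,"dp":[0,0,0],"twist":0}]'|grep -E "clock|posi|force"
python3 -m inch '[{"grip":0,"dp":[0,0,0.02],"twist":0},{"grip":0,"dp":[0,0,0],"twist":0}]'|grep -E "clock|posi|force"
```

```text
clock: 11.55
position: [0.5549, -0.045, 0.0716]
contact_force: [1.3, -0.2, 2.4]
grasp_force: 1.1
clock: 11.72
position: [0.5549, -0.045, 0.0698]
contact_force: [-0.1, 0.2, 3.1]
grasp_force: 1.5
clock: 11.88
position: [0.555, -0.045, 0.0682]
contact_force: [-0.7, 0.5, 10.8]
grasp_force: 5.2
```

The green button is fully down (stop felt at 10.8 N). I'll lift clear, go behind the open flap and lower to just below its edge height.

```bash
python3 -m inch '[{"grip":0,"dp":[0,0,0.01],"twist":0},{"grip":0,"dp":[0,0,-0.2],"twist":0},{"grip":0,"dp":[0,0,-0.4],"twist":0},{"grip":0,"dp":[0,0,-0.4],"twist":0},{"grip":0,"dp":[0,0,-0.4],"twist":0},{"grip":0,"dp":[0,0,-0.4],"twist":0},{"grip":0,"dp":[0,0,-0.25],"twist":0},{"grip":0,"dp":[0,0,0],"twist":0},{"grip":0,"dp":[-0.2,-0.1,0],"twist":0},{"grip":0,"dp":[-0.3,-0.13,0],"twist":0},{"grip":0,"dp":[-0.3,-0.13,0],"twist":0},{"grip":0,"dp":[-0.1,0,0],"twist":0},{"grip":0,"dp":[0,0,0],"twist":0},{"grip":0,"dp":[0,0,0],"twist":0}]'|grep -E "clock|posi|force"
python3 - <<'E'
from h import *
import cv2
ps=[]
for c in ("scene","side"):
    p,_=imaging.read_camera(c); ps.append(p)
    for n in ("flap_edge","green_button_top"):
        print(c,n,[(round(q['score'],2),np.round(q['at'],3).tolist()) for q in imaging.landmark_of(c,n)[:2]])
o=np.zeros((400,800,3),np.uint8); o[:,:400]=cv2.resize(ps[0][100:260,200:360],(400,400)); o[:,400:]=cv2.resize(ps[1][100:260,190:350],(400,400))
cv2.imwrite("pics/e.png",o)
E
```

```text
clock: 13.05
position: [0.4649, -0.0091, 0.272]
contact_force: [0.0, 0.5, -0.4]
grasp_force: 0.0
scene flap_edge [(0.76, [0.498, -0.012, 0.231])]
scene green_button_top [(0.47, [0.547, -0.045, 0.081])]
side flap_edge [(0.8, [0.499, -0.008, 0.23])]
side green_button_top [(0.58, [0.549, -0.049, 0.086])]
```

View pics/e.png

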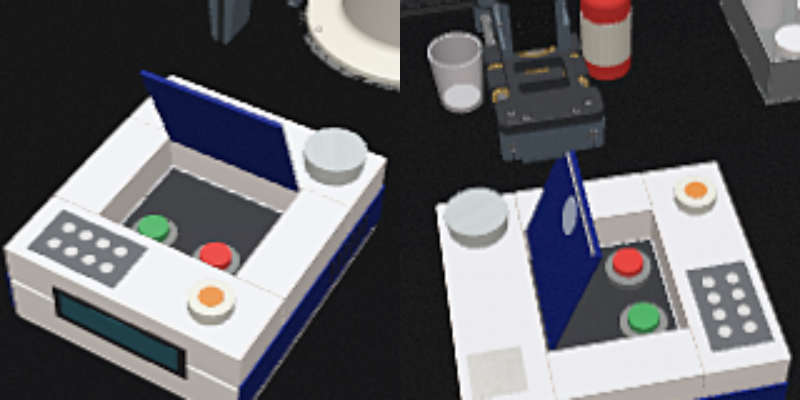

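The flap is still open: its edge is at (150,75) in the left panel and (575,160) in the right. The fingers are behind it and the buttons are up. Next I'll lower and follow the closing arc.

```bash
python3 -m inch '[{"grip":0,"dp":[0,0,0.2],"twist":0},{"grip":0,"dp":[0,0,0.3],"twist":0},{"grip":0,"dp":[0,0,0.145],"twist":0},{"grip":0,"dp":[0.05,0,0],"twist":0},{"grip":0,"dp":[0.05,0,0],"twist":0},{"grip":0,"dp":[0.1,0,0.05],"twist":0},{"grip":0,"dp":[0.1,0,0.055],"twist":0},{"grip":0,"dp":[0.09,0,0.07],"twist":0},{"grip":0,"dp":[0.09,0,0.075],"twist":0},{"grip":0,"dp":[0.075,0,0.09],"twist":0},{"grip":0,"dp":[0.075,0,0.09],"twist":0},{"grip":0,"dp":[0.055,0,0.1],"twist":0},{"grip":0,"dp":[0.055,0,0.1],"twist":0},{"grip":0,"dp":[0.035,0,0.11],"twist":0},{"grip":0,"dp":[0.035,0,0.11],"twist":0},{"grip":0,"dp":[0.01,0,0.085],"twist":0},{"grip":0,"dp":[0.01,0,0.085],"twist":0},{"grip":0,"dp":[0,0,0.03],"twist":0},{"grip":0,"dp":[0,0,0.03],"twist":0},{"grip":0,"dp":[0,0,0],"twist":0}]'|grep -E "clock|posi|force"
```

```text
clock: 15.02
position: [0.5475, -0.009, 0.0991]
contact_force: [-0.8, 0.4, 1.0]
grasp_force: 0.7
```

```bash
python3 -m inch '[{"grip":0,"dp":[0,0,0.02],"twist":0},{"grip":0,"dp":[0,0,0.02],"twist":0},{"grip":0,"dp":[0,0,0],"twist":0}]'|grep -E "clock|posi|force"
python3 -m inch '[{"grip":0,"dp":[0,0,0.02],"twist":0},{"grip":0,"dp":[0,0,0],"twist":0}]'|grep -E "clock|posi|force"
python3 -m inch '[{"grip":0,"dp":[0,0,0.01],"twist":0},{"grip":0,"dp":[0,0,0],"twist":0},{"grip":0,"dp":[0,0,0],"twist":0}]'|grep -E "clock|posi|force"
```

```text
clock: 15.27
position: [0.5477, -0.009, 0.0954]
contact_force: [-1.6, -0.2, 1.4]
grasp_force: 0.7
clock: 15.43
position: [0.548, -0.009, 0.0943]
contact_force: [-5.6, 0.9, 20.2]
grasp_force: 9.6
clock: 15.68
position: [0.548, -0.009, 0.094]
contact_force: [-8.6, 0.5, 30.4]
grasp_force: 15.5
```

The stop has been reached. I'll let go, retreat upward and check that it latched.

```bash
python3 -m inch '[{"grip":0,"dp":[0,0,-0.1],"twist":0},{"grip":0,"dp":[0,0,-0.3],"twist":0},{"grip":0,"dp":[0,0,-0.4],"twist":0},{"grip":0,"dp":[0,0,-0.4],"twist":0},{"grip":0,"dp":[0,0,-0.4],"twist":0},{"grip":0,"dp":[0,0,-0.2],"twist":0},{"grip":0,"dp":[0,0,0],"twist":0},{"grip":0,"dp":[0,0,0],"twist":0},{"grip":0,"dp":[0,0,0],"twist":0},{"grip":0,"dp":[0,0,0],"twist":0},{"grip":0,"dp":[0,0,0],"twist":0},{"grip":0,"dp":[0,0,0],"twist":0}]'|grep -E "clock|posi|force"
python3 - <<'E'
from h import *
import cv2
p,d,X=cloud("side")
blue=(p[...,0].astype(int)>p[...,2]+50)&(d>0)&(X[...,2]>.08)&(X[...,2]<.25)&(abs(X[...,1]+.009)<.08)&(X[...,0]>.44)&(X[...,0]<.59)
Q=X[blue]; print(len(Q),np.polyfit(Q[:,0]-.449,Q[:,2],1))
for n in ("flap_edge","sample_cup","check_puck"): print(n,[(round(q['score'],2),np.round(q['at'],3).tolist()) for q in imaging.landmark_of("side",n)[:2]])
s,_=imaging.read_camera("scene")
o=np.zeros((400,800,3),np.uint8); o[:,:400]=cv2.resize(s[100:260,200:360],(400,400)); o[:,400:]=cv2.resize(p[100:260,190:350],(400,400))
cv2.imwrite("pics/f.png",o)
E
```

```text
clock: 16.68
position: [0.5474, -0.009, 0.2715]
contact_force: [0.8, -0.1, -0.4]
grasp_force: 0.0
2821 [0.00090553 0.11022175]
flap_edge [(0.76, [0.58, -0.007, 0.11])]
sample_cup [(0.84, [0.402, 0.081, 0.112])]
check_puck [(0.49, [0.625, 0.066, 0.112])]
```

View pics/f.png

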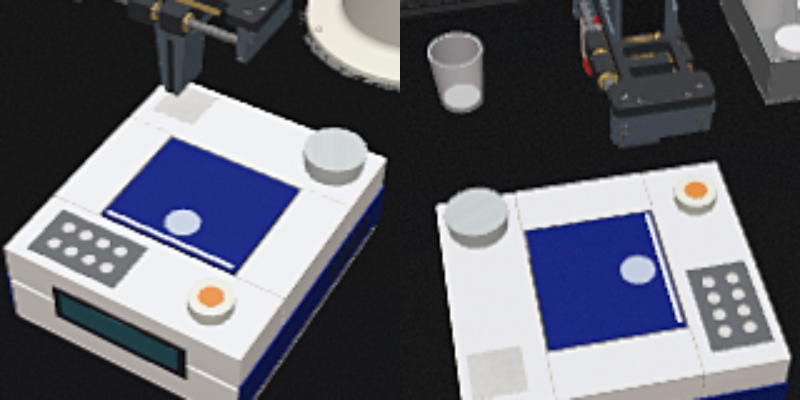

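The flap is latched level (mark at (182,222) in the left panel, tilt about 0.001 rad). The cup and puck haven't moved and the hand is clear, so I'm handing in.

```bash
python3 -c "
from workcell import bot; print(bot.hand_in())"
```

```text
the job is handed in; nothing more can be done
None
```

The analyser is reset and handed in at about 17 s: the flap sprang open, the green button went fully down, and the flap is latched level again; the red button was not pressed, and the cup and puck were re-measured in place (the verdict was not shown).

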